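# Pump up the air charger at the bird-ringing table

### The job

Pump up the small air charger for the feather blower: with the fingertips press its black plunger all the way down and let it spring right back up, again and again, until the steel indicator pin beside it stands fully out, and leave the plunger up. Only press the plunger: do not touch the pin, do not lift, tip or shove the charger along the table, and leave the other things on the table where they are.

Things in the scene. Friction and masses are not known exactly. Their poses are not given: they have to be found in the camera images.
- charger: the air charger: a cream box with a flat aluminium top plate, 150 (its x) x 96 (its y) mm, top plate 85 mm above the table, 2 kg or so, standing loose on rubber feet. Origin at the centre of its underside, z up. The plunger stands on its top at x = -35 mm, the indicator pin at x = +35 mm, both on the centre line y = 0, 70 mm apart
- plunger_top (a point): centre of the top face of the plunger's black round knob: 34 mm in diameter, its flat top about 30 mm in diameter, 14 mm thick, on a 12 mm steel stem. The point moves with the plunger: 133 mm above the table when up, 109 mm when fully down
- plunger (a joint): how far the plunger is pressed, in m: 0 up, 0.024 down on its stop. A spring lifts it, about 5 N at the top, 10 N at the bottom (driving the pin adds some 1 N). Each full stroke to the stop drives the pin out about 7 mm (the first 2 to 9 mm); the pin stays out while the plunger rises. It must rise to within 3 mm of its top before the next stroke takes hold
- pin (a joint): how far the indicator pin has come out, in m: 0 to 0.012 at the start, about 0.035 when fully out (three to five full strokes). It can come out no farther; more strokes then do nothing
- pin_rod: the indicator pin itself: an upright steel rod 9 mm in diameter that rises from a dark collar 3 mm high in the charger's top plate. Origin on its axis, at table height when the pin joint is 0, and rising with it
- pin_tip (a point): centre of the pin's top end: 92 mm above the table when the pin joint is 0, 127 mm when fully out
- vial: open amber plastic vial with brown feathers standing in it, 54 mm wide at its lip, 105 mm high (feathers to about 155 mm), origin under its centre; a bystander close to the charger
- dark_cup: open dark brown cup, 66 mm wide, 75 mm high, origin under its centre; a bystander close to the charger
- vial_small: open small amber cup, 44 mm wide, 60 mm high, origin under its centre; a bystander
- sanitizer: clear round bottle 60 mm wide with a white pump head, 181 mm high in all, origin under its centre; a bystander
- snack_jar: round jar with a blue lid, 96 mm wide, 170 mm high, origin under its centre; a bystander
- caliper: steel caliper lying flat, 200 mm along its y, jaws to its x, at most 10 mm high; a bystander
- pliers: ringing pliers lying flat, about 150 mm along their x, 12 mm high; a bystander
There are look-alikes about, which are no part of the job. What is shaped like the charger but green or pink is not meant.

How it is judged:
On the way, in this order (a step that is already met when the one before it is completed fails the run):
1. the plunger is pressed all the way down a first time (value of joint plunger above 0.021 m), for 0.02 s.
2. the plunger is let back up (value of joint plunger below 0.004 m), for 0.02 s.
3. the pin stands fully out, driven by further strokes (value of joint pin above 0.033 m), for 0.02 s.
At the end, for the whole second after the job is handed in: the pin is at least 33 mm out, the plunger is up again (within 3 mm), and the charger stands level and still, within 30 mm of where it was (value of joint pin above 0.033 m and value of joint plunger below 0.003 m and distance of charger from where it was at the start of the episode below 0.03 m and angle between charger's own z axis and vertical below 0.05 rad and linear speed of charger below 0.02 m/s); the robot touches nothing.
It fails at once if the robot touches the indicator pin (contact force between any of the fingers, the arm and pin_rod above 0.5 N).
It fails at once if the charger is lifted, tipped or shoved along (more than 30 mm or 0.15 rad, or raised 8 mm) (distance of charger from where it was at the start of the episode above 0.03 m or angle between charger's own z axis and vertical above 0.15 rad or height (world z) of charger above 0.008 m).
It fails at once if another thing on the table is moved by more than 20 mm or tipped over (distance of any of vial, dark_cup, vial_small, sanitizer, snack_jar, caliper, pliers from where it was at the start of the episode above 0.02 m or angle between any of vial, dark_cup, vial_small, sanitizer, snack_jar, caliper, pliers's own z axis and vertical above 0.4 rad).
It also fails if it takes over 45 s, if anything falls off the work surface, if the arm or the gripper's body presses on something with over 40 N, if the wrist force passes 120 N, or if a joint passes its speed limit or range.

### The arm

A 7-joint arm with a two-finger parallel gripper is mounted at the origin on the work surface. World frame = base frame: x ahead of the robot, y to its left, z up, the work surface at z = 0. Lengths are in m, angles in rad, forces in N, time in s.
With the tool pointing down it reaches from about 0.35 to 0.9 m from the base axis. Payload 8.1 kg.
Tool frame: the origin (TCP) lies midway between the tips of the shut fingers; the grasp point (between the pads) lies 19 mm behind it; z points along the fingers, y is the line along which they close (so a half turn about z gives the same grasp; the last joint's range is limited). The gripper opens to 92 mm and grips with 3 to 60 N. Pads are 19 mm wide; open, the fingers measure 130 mm over their backs; the gripper's body (75 mm by 190 mm) begins 47 mm behind the grasp point.
Start: joints at [-1.311, 0.434, 0.025, 1.573, -0.012, 1.134, -0.075], TCP at [0.222, 0.584, 0.207] pointing down, gripper open.
Joint ranges: [-2.62, 2.62], [-0.44, 2.09], [-1.27, 1.32], [0.08, 2.57], [-1.32, 4.46], [0.12, 2], [-2.74, 2.74]. Speed limits (rad/s): [2.22, 2.22, 3.01, 3.01, 3.14, 3.14, 3.14].

### API

Orientations are given as a rotation vector (axis times angle).
In Python, from cell import arm gives the robot as it stands.
- The arm moves only by the tool move_arm, never from a script. Its argument "motion" is a list of rows, each an object of numbers: "tx", "ty", "tz": the shift along the tool's x, y, z normalised to -1 to 1, where 1 is 1000 mm; "twist": the turn about the tool's z normalised to -1 to 1, where 1 is pi/2 rad. In form: [{"tx": .., "ty": .., "tz": .., "twist": ..}, ...]. A call has 1 to 12 rows; each row shifts and turns the commanded pose from where the row before left it, along the tool's axes as they then stand; what a row does not reach is not made up. A row lasts 1/10 s, in which the tool goes at most 50 mm and 8.59 degrees, less where a joint would pass 70% of its speed; a pose out of reach is approached as far as the arm can. A call with a number of a shift or a turn outside -1 to 1 is refused whole. A call with a gripper value outside its range is refused whole. "gripper" is the gripper's target within -1 to 1 (shut at 1, half-way at 0, fully open at -1), set as the call begins (left out, the last holds). The fingers move at their own pace and stop on an object; "squeeze" is the grip in N (left out, the last holds). Time passes only in rows, so rows that do not move let the fingers close. It gives the time, the measured TCP pose, the force, the opening and the grip force at its end, in the units of the state.
- arm.observe(): the state, without advancing time (a new reading comes with each control period).
- arm.get_image(name): name is "scene" or "side" or "wrist"; returns the picture (480x640x3 uint8, red, green, blue); there is no depth.
- arm.calibration(name): a dict with "K" (3x3 intrinsics, pixels), "T" (4x4, takes a point from camera to world coordinates). Camera axes: x right, y down, z forward; pixel columns grow to the right and rows downward; lengths in m; the calibration is good to about 2 mm. A picture is of the moment at which its call begins: read the wrist's pose just before it. calibration takes no time and is no camera call; for the wrist camera it gives the pose at the moment of the call.
- arm.sign_off(): hands the job in; it is judged then, once.
Trained networks look in the newest picture that a camera, given by its name, has taken for a name from the list of things; names that differ only in an ending like _2 or _b are one class to them, and where a whole thing is asked for, a point or a joint stands for the part that bears it (a point fixed in the world has none). Each returns a list of dicts, best first, with "conf" (0 to 1); they miss things now and then, are a little off and sometimes report something else, mostly with a low value. They report only what shows in the picture. A call takes as long as a camera call. They do not tell look-alikes from the thing itself.
- arm.look_for(camera, query): "point" ([column, row] as shares, 0 to 1, of the picture: columns of its width, rows of its height, amid what is visible of it).
- arm.regions_of(camera, query): "region" (480x640 bool, what is visible of it) and "point" ([column, row] as shares, 0 to 1, of the picture: columns of its width, rows of its height, amid what is visible of it).
- arm.place_of(camera, query): "point" ([column, row] as shares, 0 to 1, of the picture: columns of its width, rows of its height: a listed point, or the origin of a listed thing).
The state is a dict: "clock": time; "joints": joint angles; "dq": joint speeds; "joint_efforts": joint torques, N m; "position": TCP position; "ee_rot": TCP orientation; "force": force on the tool from outside, world axes, zero at the start; "ft_torque": the same for the moment, N m; "width": opening from 0.0 (shut) to 1.0 (fully open); "gripper_force": force on a finger pad.
Only numpy, scipy, OpenCV 4.12 (cv2) and the standard library are available. Lean on these libraries where they do the work, as an engineer would, in place of code of your own. Each camera call takes 0.05 s, during which the arm holds its last target. There are 200 camera calls.

## Working session

There is one attempt and no reset: what is moved stays moved. The work goes in short steps, Python scripts to look and compute and a tool call to move; the robot and the scene stay as the last step left them, time stands still between calls to the robot, and variables do not carry over. Pictures are saved under pics/ and viewed, at most 10 in all, crops included, and the job is handed in when it is done.

Besides the shell and the picture viewer there is one more tool, called after "Call:" in YAML: its name, and indented under it one key for each argument. move_arm: Moves the arm, as the interface text tells. Scaled input: -1 to 1 covers 1000 mm each way for a shift and pi/2 rad each way for a turn. Its arguments: {"type":"object","properties":{"motion":{"type":"array","items":{"type":"object","properties":{"tx":{"type":"number"},"ty":{"type":"number"},"tz":{"type":"number"},"twist":{"type":"number"}}}},"gripper":{"type":"number"},"squeeze":{"type":"number"}},"required":["motion"]}

```bash
mkdir -p pics; cat > h.py <<'E'
import numpy as np,cv2
from cell import arm
def ray(cam,pt,C=None):
    C=C or arm.calibration(cam);K=np.array(C["K"]);T=np.array(C["T"])
    d=T[:3,:3]@np.linalg.inv(K)@np.array([pt[0]*640,pt[1]*480,1]);return T[:3,3],d/np.linalg.norm(d)
def atz(cam,pt,z,C=None):
    o,d=ray(cam,pt,C);return o+d*(z-o[2])/d[2]
def tri(rays):
    A=sum(np.eye(3)-np.outer(d,d) for o,d in rays);b=sum((np.eye(3)-np.outer(d,d))@o for o,d in rays)
    return np.linalg.solve(A,b)
def save(n,im): cv2.imwrite(f"pics/{n}.png",im[:,:,::-1])
E
python3 - <<'E'
from h import *
np.set_printoptions(precision=3,suppress=True)
for c in("scene","side"):
    save(c,arm.get_image(c))
    for q,z in(("plunger_top",.133),("pin_tip",.097),("charger",0),("vial",0),("dark_cup",0)):
        for r in arm.place_of(c,q)[:3]:
            print(c,q,round(r["conf"],2),np.array(r["point"])*[640,480],atz(c,r["point"],z))
s=arm.observe();print({k:s[k] for k in("clock","position","ee_rot","force","width")})
E
```

```text
scene plunger_top 0.73 [434.88  226.992] [0.308 0.168 0.133]
scene plunger_top 0.62 [305.472 161.712] [ 0.326 -0.31   0.133]
scene plunger_top 0.56 [249.088 193.92 ] [ 0.562 -0.269  0.133]
scene charger 0.93 [327.808 253.2  ] [ 0.462 -0.058  0.   ]
scene charger 0.82 [262.912 232.896] [ 0.538 -0.253  0.   ]
scene charger 0.76 [314.368 201.312] [ 0.314 -0.285  0.   ]
scene vial 0.8 [348.224 230.496] [ 0.345 -0.099 -0.   ]
scene dark_cup 0.56 [322.304 288.192] [ 0.57   0.041 -0.   ]
side plunger_top 0.88 [255.68 360.72] [ 0.337 -0.306  0.133]
side plunger_top 0.79 [256.896 249.408] [ 0.442 -0.025  0.133]
side plunger_top 0.78 [168.32  216.288] [0.307 0.165 0.133]
side pin_tip 0.39 [221.888 362.4  ] [ 0.296 -0.255  0.097]
side charger 0.83 [271.616 304.416] [ 0.463 -0.048  0.   ]
side charger 0.74 [345.28  361.104] [ 0.532 -0.252  0.   ]
side charger 0.59 [243.328 407.616] [ 0.321 -0.279  0.   ]
side vial 0.81 [222.4 337.2] [ 0.338 -0.102  0.   ]
side vial 0.65 [274.176 301.2  ] [ 0.472 -0.04   0.   ]
side dark_cup 0.96 [303.872 267.888] [0.578 0.043 0.   ]
{'clock': 0.6, 'position': array([0.222, 0.584, 0.207]), 'ee_rot': array([0.567, 3.09 , 0.   ]), 'force': array([-0.002,  0.781, -0.223]), 'width': 1.0016696236731506}
```

View pics/scene.png

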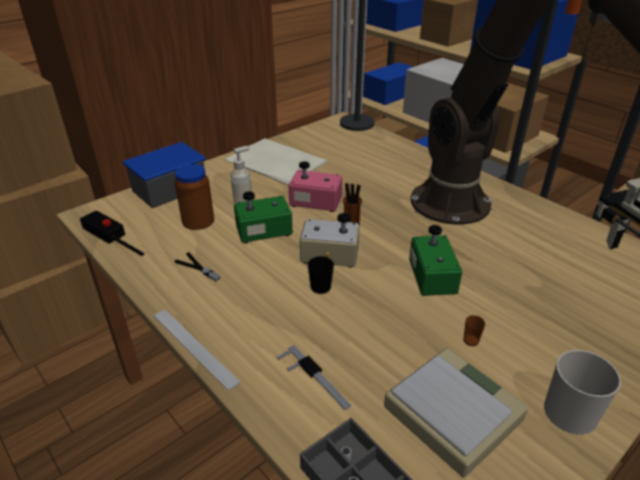

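View pics/side.png

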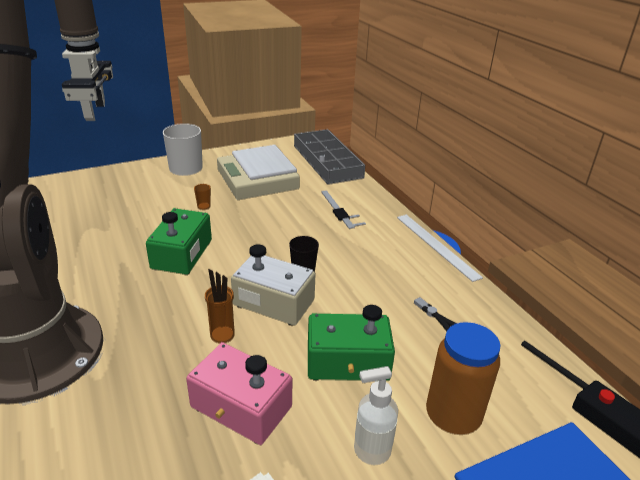

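Cream charger: in the scene view its knob is at about (344,218). In the side view its knob is at (257,250) and its pin at (289,276), and the centre comes out near (0.462,-0.053). The vial stands towards the robot and the dark cup is on the far side. I'll move above the knob with the gripper shut.

Call:
move_arm:
  motion:
    - {"tz":-0.045}
    - {"tz":-0.045}
    - {"tx":-0.03,"ty":-0.035}
    - {"tx":-0.03,"ty":-0.035}
    - {"tx":-0.03,"ty":-0.035}
    - {"tx":-0.03,"ty":-0.035}
    - {"tx":-0.03,"ty":-0.035}
    - {"tx":-0.03,"ty":-0.035}
    - {"tx":-0.03,"ty":-0.035}
    - {"tx":-0.03,"ty":-0.035}
    - {"tx":-0.03,"ty":-0.035}
    - {"tx":-0.03,"ty":-0.035}
  gripper: 1
  squeeze: 20

```text
invalid input
```

```bash
python3 - <<'E'
from h import *
np.set_printoptions(precision=3,suppress=True)
A=ray("scene",[344/640,217/480]);B=ray("side",[257/640,249.4/480]);print("tri",tri([A,B]))
s=arm.observe();print({k:s[k] for k in("clock","position","ee_rot","force","width")})
save("w1",arm.get_image("wrist"));C=arm.calibration("wrist");print(np.array(C["T"]))
for q,z in(("plunger_top",.133),("pin_tip",.097),("charger",0)):
    for r in arm.place_of("wrist",q)[:4]: print(q,round(r["conf"],2),np.array(r["point"])*[640,480],atz("wrist",r["point"],z,C))
E
```

```text
tri [ 0.443 -0.019  0.129]
{'clock': 0.6, 'position': array([0.222, 0.584, 0.207]), 'ee_rot': array([0.567, 3.09 , 0.   ]), 'force': array([-0.002,  0.781, -0.223]), 'width': 1.0016696236731506}
[[ 0.355  0.902  0.246  0.156]
 [ 0.935 -0.342 -0.093  0.611]
 [ 0.     0.263 -0.965  0.384]
 [ 0.     0.     0.     1.   ]]
```

View pics/w1.png

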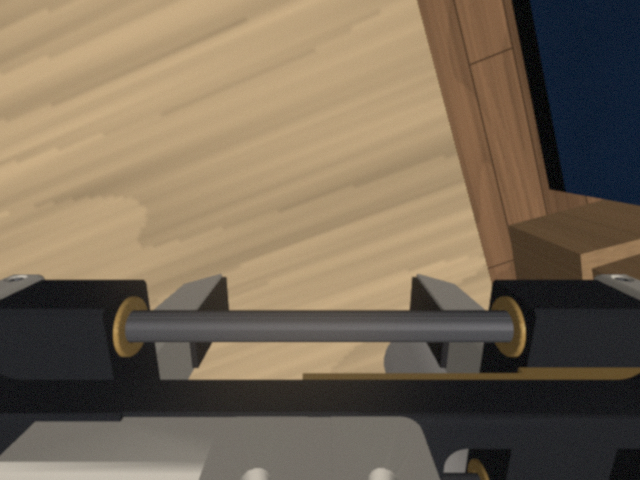

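The wrist view shows only the open fingers and bare table. I'll retry with every field given, going slightly past the charger so that the wrist camera sees it.

Call:
move_arm:
  motion:
    - {"tx":0,"ty":0,"tz":-0.045,"twist":0}
    - {"tx":0,"ty":0,"tz":-0.045,"twist":0}
    - {"tx":-0.034,"ty":-0.033,"tz":0,"twist":0}
    - {"tx":-0.034,"ty":-0.033,"tz":0,"twist":0}
    - {"tx":-0.034,"ty":-0.033,"tz":0,"twist":0}
    - {"tx":-0.034,"ty":-0.033,"tz":0,"twist":0}
    - {"tx":-0.034,"ty":-0.033,"tz":0,"twist":0}
    - {"tx":-0.034,"ty":-0.033,"tz":0,"twist":0}
    - {"tx":-0.034,"ty":-0.033,"tz":0,"twist":0}
    - {"tx":-0.034,"ty":-0.033,"tz":0,"twist":0}
    - {"tx":-0.034,"ty":-0.033,"tz":0,"twist":0}
    - {"tx":-0.034,"ty":-0.033,"tz":0,"twist":0}
  gripper: 1
  squeeze: 20

```text
clock: 2.0
position: [0.423, 0.1533, 0.297]
ee_rot: [0.567, 3.089, 0.001]
force: [0.4, 0.5, -0.3]
width: 0.016
gripper_force: 0.0
```

Call:
move_arm:
  motion:
    - {"tx":-0.033,"ty":-0.033,"tz":0,"twist":0}
    - {"tx":-0.033,"ty":-0.033,"tz":0,"twist":0}
    - {"tx":-0.033,"ty":-0.033,"tz":0,"twist":0}
    - {"tx":-0.033,"ty":-0.033,"tz":0,"twist":0}
    - {"tx":-0.03,"ty":-0.03,"tz":0,"twist":0}
    - {"tx":0,"ty":0,"tz":0,"twist":0}

```text
clock: 2.6
position: [0.5176, -0.0603, 0.2969]
ee_rot: [0.579, 3.086, -0.004]
force: [1.1, 0.0, 0.2]
width: 0.007
gripper_force: 0.0
```

```bash
python3 - <<'E'
from h import *
np.set_printoptions(precision=3,suppress=True)
s=arm.observe();print({k:s[k] for k in("clock","position","ee_rot","force","width")})
save("w2",arm.get_image("wrist"));C=arm.calibration("wrist");print(np.array(C["T"])[:3,3])
for q,z in(("plunger_top",.133),("pin_tip",.097),("charger",0)):
    for r in arm.place_of("wrist",q)[:4]: print(q,round(r["conf"],2),np.array(r["point"])*[640,480],atz("wrist",r["point"],z,C))
E
```

```text
{'clock': 2.6, 'position': array([ 0.518, -0.06 ,  0.297]), 'ee_rot': array([ 0.579,  3.086, -0.004]), 'force': array([1.073, 0.042, 0.185]), 'width': 0.006920164036356665}
[ 0.452 -0.03   0.474]
plunger_top 0.59 [327.616 136.224] [ 0.445 -0.018  0.133]
plunger_top 0.58 [ 11.904 138.   ] [ 0.337 -0.301  0.133]
pin_tip 0.55 [296.128 192.576] [ 0.487 -0.071  0.097]
pin_tip 0.52 [170.624 253.824] [ 0.5   -0.233  0.097]
pin_tip 0.44 [70.08 78.48] [ 0.297 -0.241  0.097]
charger 0.88 [109.12 117.6 ] [ 0.317 -0.273  0.   ]
charger 0.78 [195.2  257.28] [ 0.531 -0.254  0.   ]
charger 0.61 [314.688 162.576] [ 0.468 -0.042  0.   ]
```

View pics/w2.png

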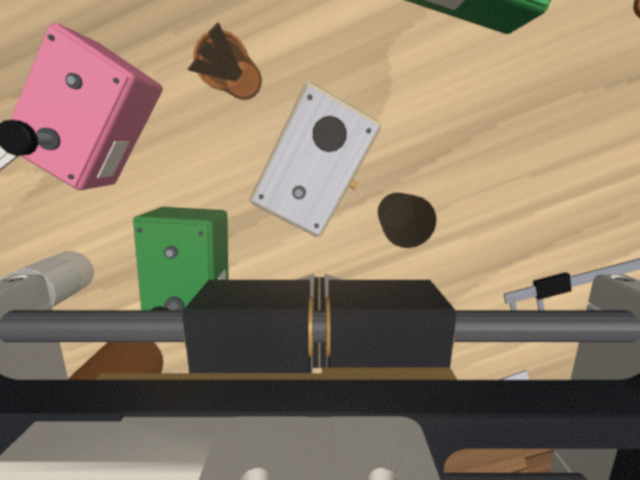

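The wrist view shows the cream charger with its knob at (329,133), which puts it at about (0.444,-0.018), and its pin at (299,192). They measure 68 mm apart against the given 70 mm, and triangulation agrees on the knob. I'll move over the knob and come down to about z 0.15.

Call:
move_arm:
  motion:
    - {"tx":0.042,"ty":0.006,"tz":0,"twist":0}
    - {"tx":0.042,"ty":0.006,"tz":0,"twist":0}
    - {"tx":0,"ty":0,"tz":0.045,"twist":0}
    - {"tx":0,"ty":0,"tz":0.045,"twist":0}
    - {"tx":0,"ty":0,"tz":0.04,"twist":0}
    - {"tx":0,"ty":0,"tz":0.012,"twist":0}
    - {"tx":0,"ty":0,"tz":0,"twist":0}

```text
clock: 3.5
position: [0.4404, -0.0115, 0.1531]
ee_rot: [-0.562, -3.087, 0.001]
force: [0.1, -0.1, -0.2]
width: 0.006
gripper_force: 0.0
```

```bash
python3 - <<'E'
from h import *
a=arm.get_image("side");b=arm.get_image("scene")
f=lambda im,x,y:cv2.resize(im[y-60:y+60,x-65:x+65],(390,360),interpolation=cv2.INTER_CUBIC)
save("c1",np.hstack([f(a,262,255),f(b,340,225)]))
E
```

```text
(no output)
```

View pics/c1.png

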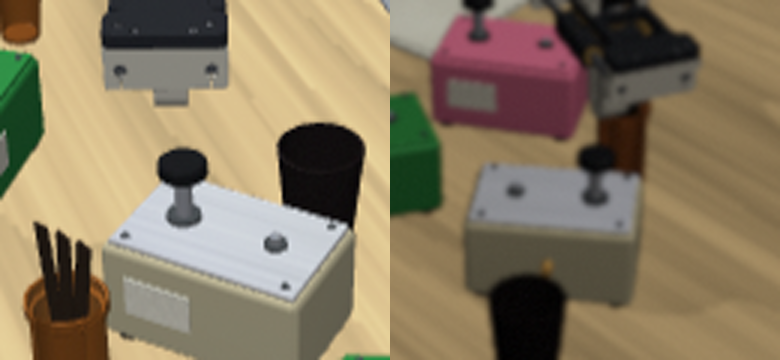

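```bash
python3 - <<'E'
from h import *
np.set_printoptions(precision=4,suppress=True)
s=arm.observe();print(s["clock"],s["position"],s["ee_rot"])
for cam,(x,y),off in(("side",(262,255),0),("scene",(340,225),390)):
    C=arm.calibration(cam);K=np.array(C["K"]);T=np.linalg.inv(np.array(C["T"]))
    for n,p in(("tcp",s["position"]),("knob",[.444,-.018,.133]),("pin",[.487,-.071,.097])):
        c=T[:3,:3]@p+T[:3,3];u=(K@c)[:2]/c[2];print(cam,n,u,"crop",(u-[x-65,y-60])*3+[off,0])
R=[ray("side",[(197+182/3)/640,(195+157/3)/480]),ray("scene",[(275+207/3)/640,(165+150/3)/480])]
print("knob",tri(R))
R=[ray("side",[(197+172/3)/640,(195+103/3)/480]),ray("scene",[(275+238/3)/640,(165+117/3)/480])]
print("tip",tri(R))
E
```

```text
3.6 [ 0.4425 -0.0119  0.1553] [0.5641 3.0901 0.0007]
side tcp [254.6063 236.7252] crop [172.8189 125.1755]
side knob [256.6911 247.3344] crop [179.0732 157.0033]
side pin [286.5359 271.4464] crop [268.6076 229.3393]
scene tcp [346.2717 209.6613] crop [603.8152 133.9838]
scene knob [343.9425 216.2145] crop [596.8274 153.6436]
scene pin [317.7723 225.3097] crop [518.317 180.929]
knob [ 0.4439 -0.0201  0.135 ]
tip [ 0.4375 -0.0007  0.1714]
```

The projected TCP sits about 6 px below the fingertip I see, so I'll look again now that the arm has settled.

```bash
python3 - <<'E'
from h import *
a=arm.get_image("side");b=arm.get_image("scene")
def f(cam,im,x,y):
    o=cv2.resize(im[y-40:y+40,x-35:x+35],(350,400),interpolation=cv2.INTER_CUBIC)
    C=arm.calibration(cam);K=np.array(C["K"]);T=np.linalg.inv(np.array(C["T"]))
    p=arm.observe()["position"];c=T[:3,:3]@p+T[:3,3];u=((K@c)[:2]/c[2]-[x-35,y-40])*5
    cv2.circle(o,tuple(int(v) for v in u),3,(255,0,0),-1);return o
save("c2",np.hstack([f("side",a,257,238),f("scene",b,346,212)]));print(arm.observe()["position"])
E
```

```text
[ 0.44313661 -0.01218559  0.1558251 ]
```

View pics/c2.png

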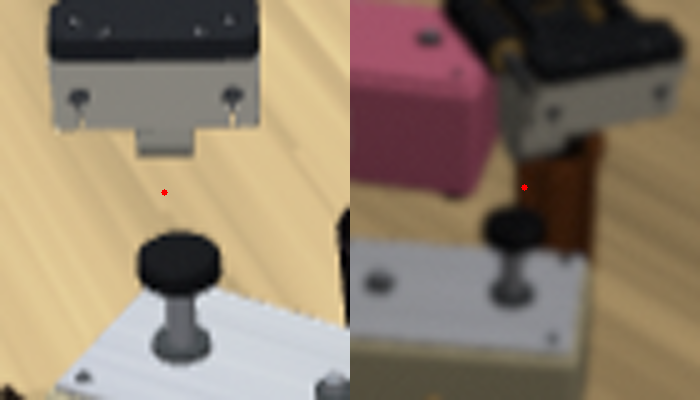

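```bash
python3 - <<'E'
from h import *
np.set_printoptions(precision=4,suppress=True)
s=arm.observe()
from scipy.spatial.transform import Rotation as Ro
R=Ro.from_rotvec(s["ee_rot"]).as_matrix()
C=arm.calibration("wrist");K=np.array(C["K"]);T=np.linalg.inv(np.array(C["T"]));print(K[0,0],K[1,1],s["position"])
for x in(0,.0095):
  for z in(0,-.019,-.047):
    for y in (0,.046):
      p=s["position"]+R@[x,y,z];c=T[:3,:3]@p+T[:3,3];print(x,y,z,(K@c)[:2]/c[2],c[2])
for cam in("side","scene"):print(cam,np.array(arm.calibration(cam)["T"])[:3,[2,3]].T)
im=arm.get_image("wrist");im2=cv2.resize(im[60:340,180:480],(750,560)) if 0 else cv2.resize(im[20:340,140:500],(675,600));save("w3",im2)
for r in arm.place_of("wrist","plunger_top")[:2]:print(r["conf"],np.array(r["point"])*[640,480],atz("wrist",r["point"],.133,C))
E
```

```text
340.5633056326877 340.5633056326877 [ 0.4431 -0.0122  0.1558]
0 0 0 [315.5781 279.5102] 0.1896083964368341
0 0.046 0 [398.1948 279.5179] 0.18962206779955315
0 0 -0.019 [315.2337 293.5963] 0.17127967520348003
0 0.046 -0.019 [406.6906 293.6038] 0.17129334656619907
0 0 -0.047 [314.5668 320.8787] 0.14426892812274772
0 0.046 -0.047 [423.1451 320.8849] 0.1442825994854668
0.0095 0 0 [315.5373 263.3462] 0.18710550081061997
0.0095 0.046 0 [399.2591 263.3552] 0.187119172173339
0.0095 0 -0.019 [315.1834 275.8858] 0.16877677957726592
0.0095 0.046 -0.019 [407.9965 275.8948] 0.16879045093998496
0.0095 0 -0.047 [314.4951 300.2755] 0.14176603249653363
0.0095 0.046 -0.047 [424.9903 300.2838] 0.14177970385925265
side [[ 0.3484  0.7531 -0.5581]
 [ 0.1455 -0.8858  0.7744]]
scene [[-0.5373 -0.6015 -0.5912]
 [ 1.2483  0.8026  0.8925]]
0.6 [307.584 271.104] [ 0.4446 -0.0183  0.133 ]
```

View pics/w3.png

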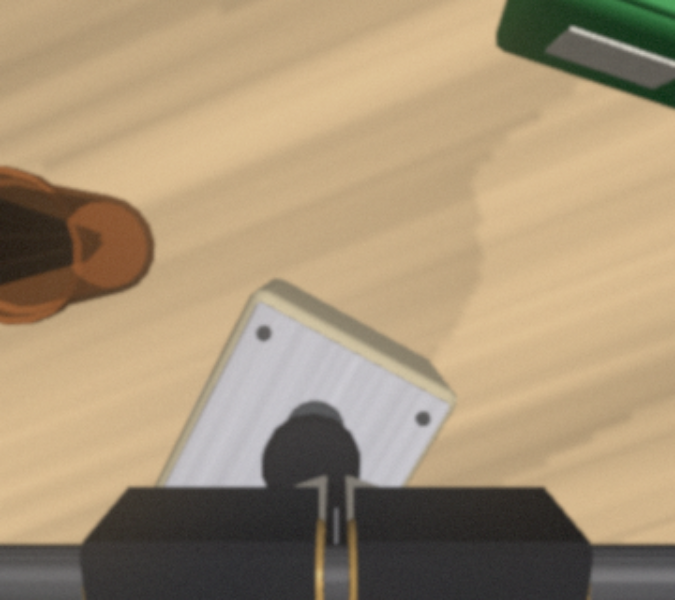

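The wrist view shows the knob at (306,265) and the fingertips at about (320,275), so I need roughly -6 mm in ty and -4 mm in tx. The visible fingertips seem to end about 17 mm short of the reported TCP. I'll correct sideways, come down in small steps and watch the force.

Call:
move_arm:
  motion:
    - {"tx":-0.003,"ty":-0.007,"tz":0,"twist":0}
    - {"tx":0,"ty":0,"tz":0.01,"twist":0}
    - {"tx":0,"ty":0,"tz":0.009,"twist":0}
    - {"tx":0,"ty":0,"tz":0,"twist":0}
    - {"tx":0,"ty":0,"tz":0,"twist":0}

```text
clock: 4.3
position: [0.4421, -0.0205, 0.1351]
ee_rot: [-0.567, -3.089, 0.001]
force: [0.7, 0.5, 0.1]
width: 0.004
gripper_force: 0.0
```

```bash
python3 - <<'E'
from h import *
a=arm.get_image("side");b=arm.get_image("scene")
def f(cam,im,x,y):
    o=cv2.resize(im[y-45:y+45,x-40:x+40],(400,450),interpolation=cv2.INTER_CUBIC)
    C=arm.calibration(cam);K=np.array(C["K"]);T=np.linalg.inv(np.array(C["T"]))
    p=arm.observe()["position"];c=T[:3,:3]@p+T[:3,3];u=((K@c)[:2]/c[2]-[x-40,y-45])*5
    cv2.circle(o,tuple(int(v) for v in u),3,(255,0,0),-1);return np.clip(o*1.5,0,255).astype(np.uint8)
save("c3",np.hstack([f("side",a,257,238),f("scene",b,346,205)]));s=arm.observe();print(s["position"],s["force"])
E
```

```text
[ 0.44259453 -0.0203953   0.13559078] [ 0.89107439 -0.04835415 -0.17599485]
```

View pics/c3.png

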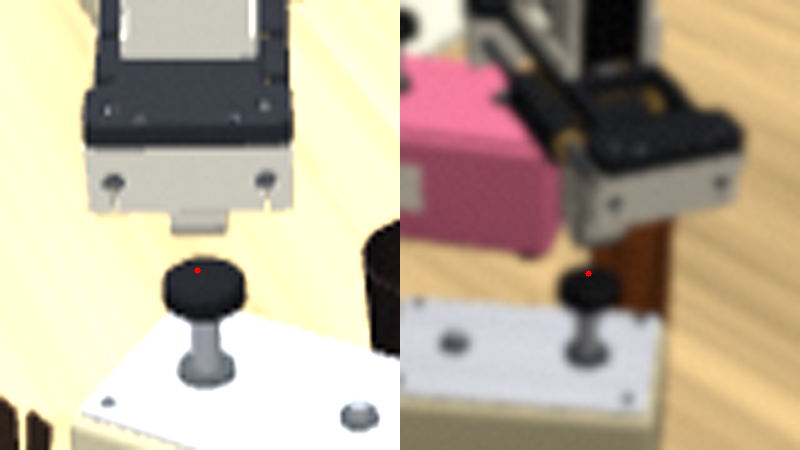

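In both views the fingertip sits straight above the knob, about 17 mm higher than the reported TCP. Contact should therefore come near a reported z of 0.117 and the stop near 0.093. The pin tip clears the gripper body by about 25 mm. I'll nudge tx by -3 mm and go down gently.

Call:
move_arm:
  motion:
    - {"tx":-0.003,"ty":0,"tz":0.01,"twist":0}
    - {"tx":0,"ty":0,"tz":0.008,"twist":0}
    - {"tx":0,"ty":0,"tz":0.005,"twist":0}
    - {"tx":0,"ty":0,"tz":0,"twist":0}
    - {"tx":0,"ty":0,"tz":0,"twist":0}

```text
clock: 4.9
position: [0.4452, -0.0215, 0.1126]
ee_rot: [-0.567, -3.089, 0.0]
force: [-1.3, -0.3, 4.5]
width: 0.005
gripper_force: 2.2
```

Contact at 4.5 N, as expected. I'll keep pressing.

Call:
move_arm:
  motion:
    - {"tx":0,"ty":0,"tz":0.008,"twist":0}
    - {"tx":0,"ty":0,"tz":0.007,"twist":0}
    - {"tx":0,"ty":0,"tz":0.002,"twist":0}
    - {"tx":0,"ty":0,"tz":0,"twist":0}

```text
clock: 5.3
position: [0.4455, -0.0215, 0.0959]
ee_rot: [0.567, 3.09, 0.0]
force: [-1.8, -0.0, 8.8]
width: 0.007
gripper_force: 4.3
```

```bash
python3 - <<'E'
from h import *
a=arm.get_image("side");b=arm.get_image("scene")
def f(im,x,y): return np.clip(cv2.resize(im[y-45:y+45,x-40:x+40],(400,450),interpolation=cv2.INTER_CUBIC)*1.4,0,255).astype(np.uint8)
save("c4",np.hstack([f(a,262,255),f(b,340,220)]));s=arm.observe();print(s["position"],s["force"],s["ft_torque"])
E
```

```text
[ 0.4454743  -0.02145945  0.09610107] [-2.8699648  -0.37992983  8.39819589] [ 0.02481869  0.47786083 -0.04588883]
```

View pics/c4.png

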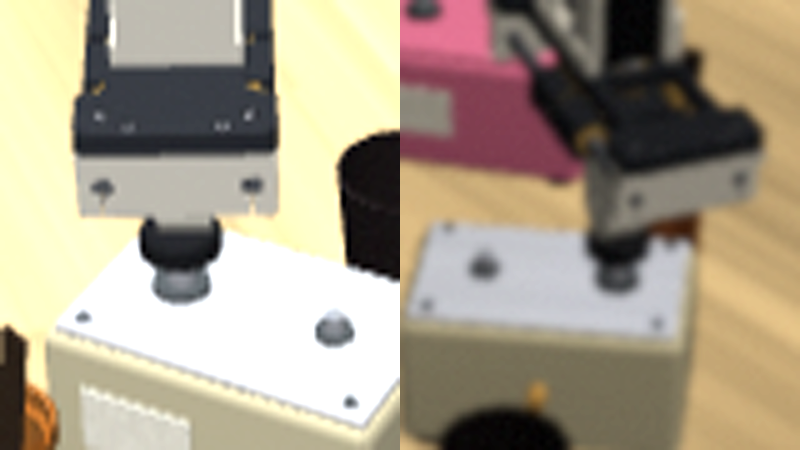

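The fingertips sit squarely on the knob, which is most of the way down. The pin at (335,325) has started to rise and is clear of the gripper. I'll continue to the stop.

Call:
move_arm:
  motion:
    - {"tx":0,"ty":0,"tz":0.004,"twist":0}
    - {"tx":0,"ty":0,"tz":0.003,"twist":0}
    - {"tx":0,"ty":0,"tz":0,"twist":0}

```text
clock: 5.7
position: [0.4455, -0.0215, 0.0892]
ee_rot: [0.567, 3.09, 0.001]
force: [-2.5, 0.5, 9.9]
width: 0.004
gripper_force: 5.2
```

Call:
move_arm:
  motion:
    - {"tx":0,"ty":0,"tz":0.002,"twist":0}
    - {"tx":0,"ty":0,"tz":0.002,"twist":0}
    - {"tx":0,"ty":0,"tz":0,"twist":0}

```text
clock: 6.0
position: [0.4461, -0.0214, 0.0884]
ee_rot: [0.568, 3.089, 0.005]
force: [-20.3, 0.7, 71.5]
width: 0.005
gripper_force: 35.9
```

The stop is at a reported z of about 0.0888. I'll release to about 0.123 and then repeat strokes down to about 0.0872.

Call:
move_arm:
  motion:
    - {"tx":0,"ty":0,"tz":-0.019,"twist":0}
    - {"tx":0,"ty":0,"tz":-0.019,"twist":0}
    - {"tx":0,"ty":0,"tz":0,"twist":0}
    - {"tx":0,"ty":0,"tz":0,"twist":0}
    - {"tx":0,"ty":0,"tz":0.014,"twist":0}
    - {"tx":0,"ty":0,"tz":0.012,"twist":0}
    - {"tx":0,"ty":0,"tz":0.01,"twist":0}
    - {"tx":0,"ty":0,"tz":0,"twist":0}
    - {"tx":0,"ty":0,"tz":0,"twist":0}

```text
clock: 6.9
position: [0.4466, -0.0213, 0.0886]
ee_rot: [0.567, 3.088, 0.004]
force: [-11.2, 1.0, 50.7]
width: 0.007
gripper_force: 25.1
```

Call:
move_arm:
  motion:
    - {"tx":0,"ty":0,"tz":-0.019,"twist":0}
    - {"tx":0,"ty":0,"tz":-0.018,"twist":0}
    - {"tx":0,"ty":0,"tz":0,"twist":0}
    - {"tx":0,"ty":0,"tz":0,"twist":0}
    - {"tx":0,"ty":0,"tz":0.014,"twist":0}
    - {"tx":0,"ty":0,"tz":0.012,"twist":0}
    - {"tx":0,"ty":0,"tz":0.01,"twist":0}
    - {"tx":0,"ty":0,"tz":0,"twist":0}
    - {"tx":0,"ty":0,"tz":0,"twist":0}

```text
clock: 7.8
position: [0.4461, -0.0214, 0.0887]
ee_rot: [0.568, 3.089, 0.003]
force: [-8.6, 1.0, 42.3]
width: 0.005
gripper_force: 21.1
```

Call:
move_arm:
  motion:
    - {"tx":0,"ty":0,"tz":-0.019,"twist":0}
    - {"tx":0,"ty":0,"tz":-0.018,"twist":0}
    - {"tx":0,"ty":0,"tz":0,"twist":0}
    - {"tx":0,"ty":0,"tz":0,"twist":0}
    - {"tx":0,"ty":0,"tz":0.014,"twist":0}
    - {"tx":0,"ty":0,"tz":0.012,"twist":0}
    - {"tx":0,"ty":0,"tz":0.011,"twist":0}
    - {"tx":0,"ty":0,"tz":0,"twist":0}
    - {"tx":0,"ty":0,"tz":0,"twist":0}

```text
clock: 8.7
position: [0.4459, -0.0213, 0.0887]
ee_rot: [0.567, 3.089, 0.003]
force: [-9.7, 1.8, 45.0]
width: 0.004
gripper_force: 22.4
```

Call:
move_arm:
  motion:
    - {"tx":0,"ty":0,"tz":-0.019,"twist":0}
    - {"tx":0,"ty":0,"tz":-0.018,"twist":0}
    - {"tx":0,"ty":0,"tz":0,"twist":0}
    - {"tx":0,"ty":0,"tz":0,"twist":0}
    - {"tx":0,"ty":0,"tz":0.014,"twist":0}
    - {"tx":0,"ty":0,"tz":0.012,"twist":0}
    - {"tx":0,"ty":0,"tz":0.011,"twist":0}
    - {"tx":0,"ty":0,"tz":0,"twist":0}
    - {"tx":0,"ty":0,"tz":0,"twist":0}

```text
clock: 9.6
position: [0.4459, -0.0213, 0.0887]
ee_rot: [0.568, 3.089, 0.003]
force: [-9.5, 1.6, 46.0]
width: 0.008
gripper_force: 23.0
```

Call:
move_arm:
  motion:
    - {"tx":0,"ty":0,"tz":-0.019,"twist":0}
    - {"tx":0,"ty":0,"tz":-0.018,"twist":0}
    - {"tx":0,"ty":0,"tz":-0.03,"twist":0}
    - {"tx":0,"ty":0,"tz":-0.03,"twist":0}
    - {"tx":0,"ty":0,"tz":0,"twist":0}
    - {"tx":0,"ty":0,"tz":0,"twist":0}

```text
clock: 10.2
position: [0.4449, -0.0212, 0.1836]
ee_rot: [-0.566, -3.089, 0.0]
force: [-0.7, -0.1, -0.4]
width: 0.006
gripper_force: 0.0
```

```bash
python3 - <<'E'
from h import *
a=arm.get_image("side");b=arm.get_image("scene")
def f(im,x,y): return np.clip(cv2.resize(im[y-45:y+45,x-40:x+40],(400,450),interpolation=cv2.INTER_CUBIC)*1.2,0,255).astype(np.uint8)
save("c5",np.hstack([f(a,270,255),f(b,330,220)]));s=arm.observe();print(s["clock"],s["position"],s["force"])
for c in("side","scene"):
    C=arm.calibration(c);K=np.array(C["K"]);T=np.linalg.inv(np.array(C["T"]))
    for z in(.092,.127):
        k=T[:3,:3]@[.487,-.072,z]+T[:3,3];u=(K@k)[:2]/k[2];print(c,z,(u-([230,210] if c=="side" else [290,175]))*5+([0,0] if c=="side" else [400,0]))
    for r in arm.place_of(c,"charger")[:3]:print(r["conf"],atz(c,r["point"],0))
E
```

```text
10.3 [ 0.44423286 -0.02135655  0.18294688] [-0.27078875  0.08420665 -0.09748603]
side 0.092 [283.59445728 318.55639114]
side 0.127 [283.92165897 248.08434341]
0.89 [ 3.16485400e-01 -2.77812375e-01  1.11022302e-16]
0.85 [ 0.46363498 -0.04210907  0.        ]
0.63 [0.32934034 0.20553012 0.        ]
scene 0.092 [537.64203499 258.58658611]
scene 0.127 [537.38367584 202.95505272]
0.96 [0.33110537 0.19719963 0.        ]
0.93 [ 5.30967472e-01 -2.57503216e-01 -1.11022302e-16]
0.89 [ 4.68038923e-01 -6.10606907e-02  1.11022302e-16]
```

View pics/c5.png

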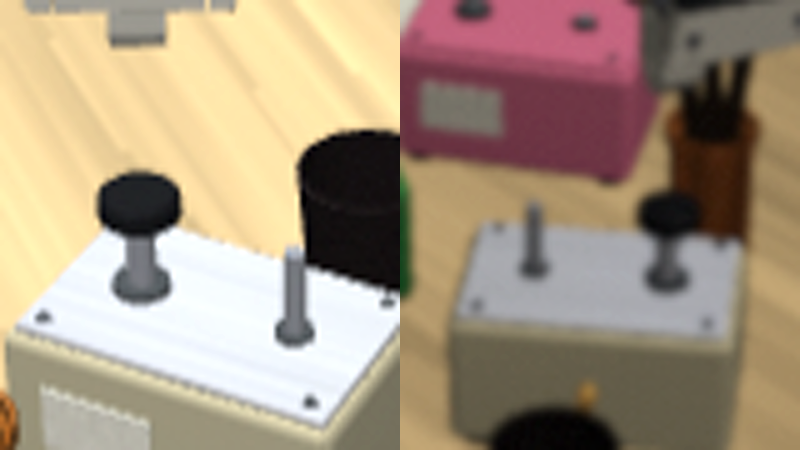

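The plunger is up and the pin top is at (293,248) in the side view and (534,202) in the scene view. Both match the projection of a fully extended pin, within about 1 mm. I'll make one more stroke as insurance (extra strokes do nothing once it is full) and then back off.

Call:
move_arm:
  motion:
    - {"tx":0,"ty":0,"tz":0.03,"twist":0}
    - {"tx":0,"ty":0,"tz":0.03,"twist":0}
    - {"tx":0,"ty":0,"tz":0.014,"twist":0}
    - {"tx":0,"ty":0,"tz":0.012,"twist":0}
    - {"tx":0,"ty":0,"tz":0.01,"twist":0}
    - {"tx":0,"ty":0,"tz":0,"twist":0}
    - {"tx":0,"ty":0,"tz":0,"twist":0}

```text
clock: 11.1
position: [0.4439, -0.0214, 0.0889]
ee_rot: [-0.567, -3.087, -0.001]
force: [-10.3, 1.7, 29.8]
width: 0.01
gripper_force: 14.7
```

Call:
move_arm:
  motion:
    - {"tx":0,"ty":0,"tz":-0.02,"twist":0}
    - {"tx":0,"ty":0,"tz":-0.03,"twist":0}
    - {"tx":0,"ty":0,"tz":-0.04,"twist":0}
    - {"tx":0,"ty":0,"tz":-0.04,"twist":0}
    - {"tx":0,"ty":0,"tz":0,"twist":0}
    - {"tx":0,"ty":0,"tz":0,"twist":0}

```text
clock: 11.7
position: [0.4455, -0.0213, 0.2186]
ee_rot: [0.566, 3.089, 0.001]
force: [-0.2, -0.0, -0.3]
width: 0.003
gripper_force: 0.0
```

```bash
python3 - <<'E'
from h import *
for c in("side","scene"):
    arm.get_image(c)
    for q in("pin_tip","plunger_top"):
        for r in arm.place_of(c,q)[:4]:print(c,q,round(r["conf"],2),np.round(np.array(r["point"])*[640,480]),np.round(atz(c,r["point"],.127 if q=="pin_tip" else .133),3))
print(arm.observe()["position"]); print(arm.sign_off())
E
```

```text
side pin_tip 0.56 [292. 256.] [ 0.502 -0.064  0.127]
side pin_tip 0.56 [219. 364.] [ 0.284 -0.284  0.127]
side pin_tip 0.25 [206. 203.] [0.399 0.199 0.127]
side plunger_top 0.81 [256. 250.] [ 0.44  -0.025  0.133]
side plunger_top 0.7 [255. 363.] [ 0.335 -0.311  0.133]
side plunger_top 0.55 [167. 214.] [0.307 0.174 0.133]
side plunger_top 0.54 [369. 311.] [ 0.558 -0.272  0.133]
scene pin_tip 0.56 [318. 216.] [ 0.487 -0.071  0.127]
scene plunger_top 0.6 [433. 230.] [0.319 0.173 0.133]
scene plunger_top 0.59 [304. 164.] [ 0.34  -0.3    0.133]
scene plunger_top 0.58 [343. 215.] [ 0.443 -0.023  0.133]
scene plunger_top 0.42 [249. 195.] [ 0.565 -0.267  0.133]
[ 0.44472853 -0.02159045  0.21762211]
the job is handed in; nothing more can be done
None
```

The charger took six full strokes and the pin stood fully out in both camera views; I left the plunger up, kept the gripper clear of the pin, and handed the job in (no verdict came back).

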